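Put away the whiteboard kit after homework

TASK

Clear away the whiteboard kit: first pull the little green drawer out to its stop, put the yellow duster in it and push the drawer fully shut. Then press the red thumb latch of the pencil case so that its lid springs wide open, lay every marker on the desk inside the case, and push the lid shut until it snaps and stays shut. Do not knock over the cup, the steel bottle or the spinning top.

Things in the scene. Friction and masses are not known exactly. Their poses are not given: they have to be found in the camera images.
- case: Aluminium pencil case fixed to the desk, 124 mm deep (x) x 240 mm wide (y), walls 4 mm, rim 46 mm above the desk, with a sprung blue lid hinged along its far (+x) long edge and a red thumb latch in the middle of its front (-x) side. Origin at the centre of its underside; x from the front to the hinge, y along its width, z up.
- case_in (a point): Centre of the case's inner floor (4 mm above the desk); the free space inside is 116 mm (x) x 232 mm (y) x 42 mm high under the shut lid. Axes as the case.
- latch_pad (a point): Middle of the top of the red thumb pad (28 mm in x, 44 mm in y), in front of the case, 100 mm from the case's centre and 37 mm above the desk when not pressed. Press it straight down: a steel claw over the lid's lip (about 9 mm behind the pad's inner edge, up to 52 mm above the desk) tips outwards and lets the lid go.
- latch (a joint): Angle of the thumb latch, rad: 0 at rest, 0.22 fully pressed (pad about 11 mm lower, about 4 N). The claw lets the lid go at about 0.13 rad. A spring brings it back to 0.
- lid (a joint): Lid angle, rad: 0 shut, 1.9 wide open (at its stop, leaning back past upright). A spring always drives it open (about 1.5 N to hold at its front edge) unless the latch holds it; let go half-way it springs open again. Shut, it latches by itself when its front edge is pressed down fully (under 10 N); it can be pressed about 0.015 rad below 0, and rests latched within 0.02 rad of 0.
- lid_hinge (a point): Middle of the lid's hinge axis, at the far top edge of the case, 62 mm from the case's centre and 46 mm above the desk. The lid is a flat plate 126 mm from hinge to front edge, 240 mm wide, 6 mm thick, its underside on the hinge axis. Axes turn with the lid.
- lid_press (a point): Point on the middle of the lid's outer face, 100 mm from the hinge, 26 mm from its front edge: a good place to push the lid shut. z is the outward normal of the lid, x from its front edge towards the hinge.
- chest: Small desktop drawer chest fixed to the desk, 210 mm deep (x) x 240 mm wide (y) x 85 mm high, green drawer front towards the robot (-x). Origin at the centre of its underside.
- chest_drawer0 (a joint): How far the drawer is pulled out, m: 0 shut, 0.141 at its stop; it slides along the chest's -x and stays where it is left (about 1 N friction).
- chest_drawer0_handle (a point): Middle of the drawer's brass bar handle: a bar of 11 mm diameter and 120 mm length along y, 35 mm in front of the drawer front and 47 mm above the desk. Moves with the drawer; axes as the chest.
- drawer_in (a point): Centre of the drawer's inner floor (22 mm above the desk), moves with the drawer; the inside is 165 mm (x) x 198 mm (y), walls 6 mm thick and 41 mm high inside. With the drawer at its stop the part from x = -82 to +53 mm is clear of the chest's top. Axes as the chest.
- duster: Whiteboard duster, yellow plastic back on a grey felt pad: 110 x 45 x 36 mm, about 70 g. Origin at its centre, x along its length, z up.
- top: Bystander: wooden spinning top standing upside down on its flat crown, 58 mm across, 62 mm high to its nail. Origin at the centre of its underside.
- cup: Bystander: white ceramic cup, 76 mm across, 85 mm high. Origin at the centre of its underside.
- flask: Bystander: steel bottle, 68 mm across, 200 mm high. Origin at the centre of its underside.
- marker1: Square-barrelled whiteboard marker, white body with red cap, that does not roll: 100 x 20 x 20 mm, about 30 g, lying on the desk. Origin at its centre, x along its length (cap end +x). It may be absent.
- marker2: Square-barrelled whiteboard marker, white body with blue cap, that does not roll: 100 x 20 x 20 mm, about 30 g, lying on the desk. Origin at its centre, x along its length (cap end +x). It may be absent.
- marker3: Square-barrelled whiteboard marker, white body with green cap, that does not roll: 100 x 20 x 20 mm, about 30 g, lying on the desk. Origin at its centre, x along its length (cap end +x). It may be absent.
- marker4: Square-barrelled whiteboard marker, white body with orange cap, that does not roll: 100 x 20 x 20 mm, about 30 g, lying on the desk. Origin at its centre, x along its length (cap end +x). It may be absent.

How it is judged:
On the way, in this order (a step that is already met when the one before it is completed fails the run):
1. the drawer is pulled out to its stop (value of joint chest_drawer0 above 0.132 m), for 0.1 s.
2. the duster lies in the drawer and the drawer is shut (x of duster in the frame of drawer_in between -0.082 and 0.082 m and y of duster in the frame of drawer_in between -0.099 and 0.099 m and z of duster in the frame of drawer_in between 0.002 and 0.045 m and value of joint chest_drawer0 below 0.008 m), for 0.2 s.
3. the thumb latch is pressed (value of joint latch above 0.1 rad).
4. the lid has sprung wide open (value of joint lid above 1.6 rad), for 0.1 s.
5. all the markers are in the case (x of marker1 in the frame of case_in between -0.058 and 0.058 m and y of marker1 in the frame of case_in between -0.116 and 0.116 m and z of marker1 in the frame of case_in between 0.002 and 0.04 m and x of marker2 in the frame of case_in between -0.058 and 0.058 m and y of marker2 in the frame of case_in between -0.116 and 0.116 m and z of marker2 in the frame of case_in between 0.002 and 0.04 m and x of marker3 in the frame of case_in between -0.058 and 0.058 m and y of marker3 in the frame of case_in between -0.116 and 0.116 m and z of marker3 in the frame of case_in between 0.002 and 0.04 m and x of marker4 in the frame of case_in between -0.058 and 0.058 m and y of marker4 in the frame of case_in between -0.116 and 0.116 m and z of marker4 in the frame of case_in between 0.002 and 0.04 m), for 0.2 s.
At the end, for the whole second after the job is handed in: The duster is inside the drawer and the drawer shut to within 8 mm; every marker is inside the pencil case; the lid is shut (within 0.04 rad) and held by its latch, which has sprung back (all of step 2 and all of step 5 and value of joint lid below 0.04 rad and value of joint latch below 0.06 rad); the robot touches nothing.
It fails at once if the cup is knocked over (angle between cup's own z axis and vertical above 0.6 rad).
It fails at once if the steel bottle is knocked over (angle between flask's own z axis and vertical above 0.6 rad).
It fails at once if the spinning top is knocked over (angle between top's own z axis and vertical above 0.6 rad).
Of marker1, marker2, marker3, marker4 only 2 to 4 are there at a start; the rules pass over those that are not, and their reading is None.
At some moment in a run one of marker1, marker2, marker3, marker4, duster may be knocked a few centimetres aside while the robot is not near it.
Once in a run the grip may slacken for a moment while it holds something.
It also fails if it takes over 208 s, if anything falls off the work surface, if the arm or the gripper's body presses on something with over 40 N, if the wrist force passes 120 N, or if a joint passes its speed limit or range.

ROBOT

A 6-joint arm with a two-finger parallel gripper is mounted at the origin on the work surface. World frame = base frame: x ahead of the robot, y to its left, z up, the work surface at z = 0. Lengths are in m, angles in rad, forces in N, time in s.
With the tool pointing down it reaches from about 0.35 to 0.775 m from the base axis. Payload 5.5 kg.
Tool frame: the origin (TCP) lies at the very end of the fingers, on their centre line; the grasp point (between the pads) lies 19 mm behind it; z points along the fingers, y is the direction in which the jaws open and shut (so a half turn about z gives the same grasp; the last joint's range is limited). The gripper opens to 85 mm and grips with 20 to 120 N. Pads are 22 mm wide; open, the fingers measure 114 mm over their backs; the gripper's body (76 mm by 85 mm) begins 54 mm behind the grasp point. The pads swing forward as they close: fully open they stand 13 mm farther back than shut.
Start: joints at [1.191, 0.313, 0.046, 1.304, 0, 1.431], TCP at [0.137, 0.559, 0.231] pointing down, gripper open.
Joint ranges: [-2.76, 2.76], [-0.86, 1.69], [-1.03, 1.26], [-2.2, 2.34], [-1.47, 1.5], [-3.14, 3.14]. Speed limits (rad/s): [2.57, 2.57, 3.14, 3.14, 3.14, 3.14].

INTERFACE

Orientations are given as a unit quaternion [w, x, y, z].
In Python, from workcell import get_state, imaging, env, spotter gives the robot as it stands.
- The arm moves only by the tool play_rows, never from a script. Its argument "moves" is a list of rows, each an object with "claw": the finger opening in cm, from 0 to 8.54; "delta_pos": the shift along the tool's x, y, z in cm, a list of three; "twist": the turn about the tool's z in degrees. A call has 1 to 12 rows; each row is the pose to reach, as a shift and turn from the pose commanded when the call began, along the tool's axes at that moment; what a row does not reach only later rows make up. A row lasts 1/8 s, in which the tool goes at most 62.5 mm and 10.7 degrees, less where a joint would pass 70% of its speed; a pose out of reach is approached as far as the arm can. A call with a gripper value outside its range is refused whole. The fingers move at their own pace and stop on an object; "force" is the grip in N (left out, the last holds). Time passes only in rows, so rows that repeat a pose let the fingers close. It gives the time, the measured TCP pose, the force and the opening at its end, in the units of the state.
- get_state(): the state, without advancing time (a new reading comes with each control period).
- imaging.read_camera(name): name is "scene" or "top" or "wrist"; returns the picture (384x512x3 uint8, red, green, blue); there is no depth.
- imaging.camera_info(name): a dict with "fx", "fy", "cx", "cy" (pixels), "world_to_cam" (4x4, takes a point from world to camera coordinates). Camera axes: x right, y down, z forward; pixel columns grow to the right and rows downward; lengths in m; the calibration is good to about 2 mm. The wrist camera is an equidistant fisheye: a pixel r from the principal point sees the ray r / f radians off the axis. A picture is of the moment at which its call begins: read the wrist's pose just before it. camera_info takes no time and is no camera call; for the wrist camera it gives the pose at the moment of the call.
- env.hand_in(): hands the job in, once; it reports no verdict.
Trained networks look in the newest picture that a camera, given by its name, has taken for a name from the list of things; names that differ only in an ending like _2 or _b are one class to them, and where a whole thing is asked for, a point or a joint stands for the part that bears it (a point fixed in the world has none). Each returns a list of dicts, best first, with "conf" (0 to 1); they miss things now and then, are a little off and sometimes report something else, mostly with a low value. They report only what shows in the picture. A call takes as long as a camera call.
- spotter.spot_in(camera, query): "extent" ([left, top, right, bottom] in pixels, round what is visible of it).
The state is a dict: "clock": time; "joint_pos": joint angles; "qvel": joint speeds; "tau": joint torques, N m; "tcp_pos": TCP position; "orientation": TCP orientation; "wrist_force": force on the tool from outside, world axes, zero at the start; "ft_torque": the same for the moment, N m; "finger_gap": finger opening in m.
Only numpy, scipy, OpenCV 4.12 (cv2) and the standard library are available. Lean on these libraries where they do the work, as an engineer would, in place of code of your own. Each camera call takes 0.05 s, during which the arm holds its last target. There are 200 camera calls.

## Working session

There is one attempt and no reset: what is moved stays moved. The work goes in short steps, Python scripts to look and compute and a tool call to move; the robot and the scene stay as the last step left them, time stands still between calls to the robot, and variables do not carry over. Pictures are saved under pics/ and viewed, about 12 in all and at most 16, crops included, and the job is handed in when it is done.

Besides the shell and the picture viewer there is one more tool, called after ">>>" as name(argument=value, ...), one argument or row to a line, values as JSON. play_rows: Moves the arm, as the interface text tells. Its arguments: {"type":"object","properties":{"moves":{"type":"array"},"force":{"type":"number"}},"required":["moves"]}

```bash
mkdir -p pics; ls
cat > h.py <<'E'
from workcell import get_state, imaging, env, spotter
import numpy as np, cv2
from scipy.spatial.transform import Rotation as R
def snap(cam,name=None):
    im=imaging.read_camera(cam)
    if name: cv2.imwrite('pics/'+name,cv2.cvtColor(im,cv2.COLOR_RGB2BGR))
    return im
def ray(cam,u,v,info=None):
    i=info or imaging.camera_info(cam); T=np.linalg.inv(np.array(i['world_to_cam']))
    a=(u-i['cx'])/i['fx']; b=(v-i['cy'])/i['fy']
    if cam=='wrist':
        r=np.hypot(a,b); s=np.sin(r)/r if r>1e-9 else 1; d=np.array([a*s,b*s,np.cos(r)])
    else: d=np.array([a,b,1.])
    return T[:3,3],T[:3,:3]@d
def at_z(cam,u,v,z,info=None):
    o,d=ray(cam,u,v,info); return o+d*(z-o[2])/d[2]
def proj(cam,p,info=None):
    i=info or imaging.camera_info(cam); T=np.array(i['world_to_cam']); c=T[:3,:3]@np.array(p)+T[:3,3]
    if cam=='wrist':
        n=np.hypot(c[0],c[1]); t=np.arctan2(n,c[2])/max(n,1e-9); return i['cx']+i['fx']*c[0]*t,i['cy']+i['fy']*c[1]*t
    return i['cx']+i['fx']*c[0]/c[2],i['cy']+i['fy']*c[1]/c[2]
def tool():
    s=get_state(); q=s['orientation']; return s,np.array(s['tcp_pos']),R.from_quat([q[1],q[2],q[3],q[0]])
def delta(target):
    "world target TCP -> tool cm"
    s,p,r=tool(); return np.round(r.inv().apply(np.array(target)-p)*100,2)
E
python3 - <<'E'
from h import *
for c in ['top','scene']:
    im=snap(c,c+'1.png')
    for q in ['case','latch_pad','chest','chest_drawer0_handle','duster','marker1','marker2','marker3','marker4','cup','flask','top']:
        print(c,q,[(np.round(d['extent']).tolist(),round(d['conf'],2)) for d in spotter.spot_in(c,q)[:2]])
s,p,r=tool();print(s, r.as_matrix().round(2));
E
```

```text
pics
top case [([320.0, 201.0, 443.0, 299.0], 0.83)]
top latch_pad [([358.0, 265.0, 385.0, 298.0], 0.81)]
top chest [([60.0, 103.0, 178.0, 217.0], 0.85)]
top chest_drawer0_handle [([58.0, 182.0, 167.0, 217.0], 0.89)]
top duster [([220.0, 240.0, 243.0, 293.0], 0.97), ([62.0, 185.0, 167.0, 217.0], 0.45)]
top marker1 [([259.0, 200.0, 284.0, 244.0], 0.84), ([260.0, 241.0, 285.0, 282.0], 0.69)]
top marker2 [([259.0, 200.0, 284.0, 244.0], 0.84), ([260.0, 241.0, 285.0, 282.0], 0.69)]
top marker3 [([259.0, 200.0, 284.0, 244.0], 0.84), ([260.0, 241.0, 285.0, 282.0], 0.69)]
top marker4 [([259.0, 200.0, 284.0, 244.0], 0.84), ([260.0, 241.0, 285.0, 282.0], 0.69)]
top cup [([250.0, 116.0, 282.0, 156.0], 0.76)]
top flask [([210.0, 109.0, 241.0, 158.0], 0.96)]
top top [([213.0, 209.0, 242.0, 233.0], 0.85)]
scene case [([176.0, 116.0, 251.0, 177.0], 0.97), ([228.0, 192.0, 269.0, 206.0], 0.25)]
scene latch_pad []
scene chest [([216.0, 242.0, 423.0, 384.0], 0.84), ([178.0, 113.0, 240.0, 162.0], 0.17)]
scene chest_drawer0_handle [([318.0, 253.0, 426.0, 351.0], 0.77)]
scene duster [([283.0, 180.0, 330.0
[... 641 characters left out ...]
1.19139770e+00,  3.13217974e-01,  4.61347131e-02,  1.30358448e+00,
       -6.10749754e-06,  1.43120099e+00]), 'qvel': array([-0.00057497, -0.00089036, -0.00054158, -0.00014243, -0.00133074,
       -0.00020668]), 'tau': array([ 1.52261593e-03, -4.80467069e+01,  2.98809546e+01,  4.25047892e-04,
       -1.46837328e-04,  6.76002230e-06]), 'tcp_pos': array([0.13660171, 0.55860439, 0.23132717]), 'orientation': array([1.94490451e-05, 1.19614556e-01, 9.92820404e-01, 6.13580257e-05]), 'wrist_force': array([0.36171476, 0.7125726 , 0.46286961]), 'ft_torque': array([-0.00659659, -0.02998014, -0.01757382]), 'finger_gap': 0.08560353142430535} [[-0.97  0.24  0.  ]
 [ 0.24  0.97  0.  ]
 [-0.    0.   -1.  ]]
```

View pics/top1.png

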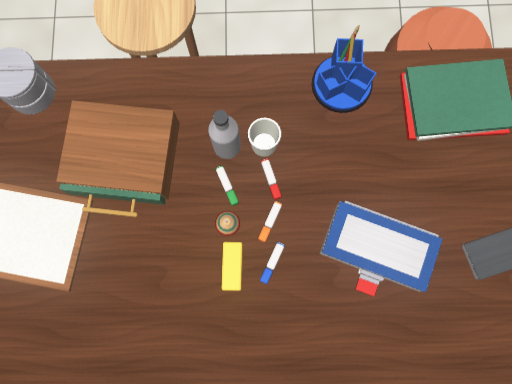

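View pics/scene1.png

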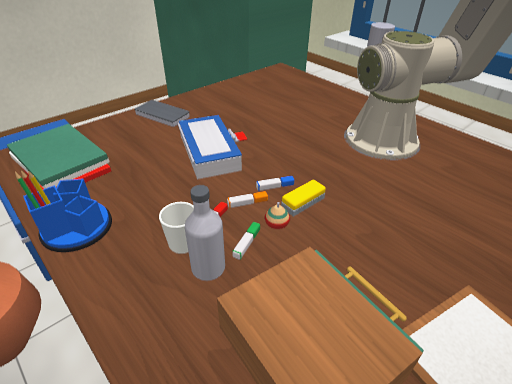

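```bash
cat > seg.py <<'E'
from h import *
HS={'red':((0,10),(170,180)),'orange':((11,20),),'green':((50,80),),'blue':((105,125),),'yellow':((24,34),)}
def mask(im,col,smin=130,vmin=90):
    h=cv2.cvtColor(im,cv2.COLOR_RGB2HSV); m=np.zeros(h.shape[:2],np.uint8)
    for a,b in HS[col]: m|=cv2.inRange(h,(a,smin,vmin),(b,255,255))
    return m
def white(im): 
    h=cv2.cvtColor(im,cv2.COLOR_RGB2HSV); return cv2.inRange(h,(0,0,140),(180,60,255))
def wrect(cam,pts,z,info=None):
    w=np.array([at_z(cam,u,v,z,info)[:2] for u,v in pts]); 
    (c,s,a)=cv2.minAreaRect((w*1000).astype(np.float32)); return np.round(c,1),np.round(s,1),round(a,1)
def cc(m,box=None,n=3,amin=15):
    if box is not None:
        k=np.zeros_like(m); l,t,r,b=map(int,box); k[t:b,l:r]=255; m=m&k
    N,l,st,ce=cv2.connectedComponentsWithStats(m)
    idx=[i for i in np.argsort(-st[1:,4])+1 if st[i,4]>=amin][:n]
    return [np.argwhere(l==i)[:,::-1] for i in idx]
E
python3 - <<'E'
from seg import *
im=snap('top')
i=imaging.camera_info('top'); print(i)
for p in cc(mask(im,'yellow'),(210,230,255,300),1): print('duster',len(p),wrect('top',p,0.036))
box={'red':(255,150,290,205),'orange':(250,195,290,245),'green':(210,160,245,208),'blue':(255,235,290,290)}
for c,b in box.items():
    cap=cc(mask(im,c,120,60),b,1); wh=cc(white(im),b,1)
    a=np.vstack([cap[0],wh[0]]); 
    pc=at_z('top',*cap[0].mean(0),.02)[:2]; pw=at_z('top',*wh[0].mean(0),.02)[:2]; d=pc-pw
    print(c,len(cap[0]),len(wh[0]),wrect('top',a,.02),'dir',np.degrees(np.arctan2(d[1],d[0])).round(1))
for p in cc(mask(im,'blue',130,60),(315,195,450,300),1): print('lid',wrect('top',p,.052))
for p in cc(mask(im,'red',150,100),(350,260,395,300),1): print('pad',len(p),wrect('top',p,.037), at_z('top',*p.mean(0),.037))
for n,u,v,z in [('chestTL',72,102,.085),('TR',175,110,.085),('BR',163,200,.085),('BL',60,185,.085),('h1',85,210,.047),('h2',136,215,.047),('top',228,223,.03),('cup',264,135,.085),('flaskcap',221,117,.2),('flaskbase',226,150,0.02),('0,0',0,0,0),('e',511,383,0)]: print(n,at_z('top',u,v,z).round(3))
E
```

```text
{'fx': 466.5298765434091, 'fy': 466.5298765434091, 'cx': 246.59133755781042, 'cy': 199.80554920687422, 'world_to_cam': array([[-0.01439927, -0.99953518, -0.0268716 ,  0.01790587],
       [-0.98251034,  0.01913354, -0.18522242,  0.56029986],
       [ 0.18565048,  0.02373455, -0.98232916,  1.01228386],
       [ 0.        ,  0.        ,  0.        ,  1.        ]])}
duster 884 (array([413.4,  45.5]), array([ 42.1, 105.7]), 87.7)
red 1136 206 (array([621.3, -52.2]), array([ 81.4, 131.5]), 88.9) dir -144.2Traceback (most recent call last):
  File "<stdin>", line 10, in <module>
  File "seg.py", line 10, in wrect
    w=np.array([at_z(cam,u,v,z,info)[:2] for u,v in pts]);
                ~~~~^^^^^^^^^^^^^^^^
  File "h.py", line 16, in at_z
    o,d=ray(cam,u,v,info); return o+d*(z-o[2])/d[2]
        ~~~^^^^^^^^^^^^^^
  File "h.py", line 9, in ray
    i=info or imaging.camera_info(cam); T=np.linalg.inv(np.array(i['world_to_cam']))
              ~~~~~~~~~~~~~~~~~~~^^^^^
ValueError: time passes only in moves, steps and waits
```

```bash
sed -i 's/^def mask(im,col,smin=130,vmin=90)/def mask(im,col,smin=150,vmin=150)/' seg.py
cat >> h.py <<'E'
_c={}
def info(cam):
    if cam=='wrist': return imaging.camera_info(cam)
    if cam not in _c: _c[cam]=imaging.camera_info(cam)
    return _c[cam]
E
sed -i 's/info or imaging.camera_info(cam)/inf or info(cam)/; s/info=None/inf=None/; s/,info)/,inf)/' h.py
sed -i 's/info=None/inf=None/; s/,info)/,inf)/' seg.py
python3 - <<'E'
from seg import *
im=snap('top')
for p in cc(mask(im,'yellow'),(210,230,255,300),1): print('duster',len(p),wrect('top',p,0.036))
box={'red':(255,150,290,205),'orange':(250,195,290,245),'green':(210,160,245,208),'blue':(255,235,290,290)}
for c,b in box.items():
    cap=cc(mask(im,c,130,120 if c!='green' else 80),b,1,3); wh=cc(white(im),b,1)
    if not cap: print(c,'nocap'); continue
    a=np.vstack([cap[0],wh[0]]); 
    pc=at_z('top',*cap[0].mean(0),.02)[:2]; pw=at_z('top',*wh[0].mean(0),.02)[:2]; d=pc-pw
    print(c,len(cap[0]),len(wh[0]),wrect('top',a,.02),'dir',np.degrees(np.arctan2(d[1],d[0])).round(1))
for p in cc(mask(im,'blue',130,60),(315,195,450,300),1): print('lid',wrect('top',p,.052))
for p in cc(mask(im,'red'),(350,260,395,300),1): print('pad',len(p),wrect('top',p,.037), at_z('top',*p.mean(0),.037))
for n,u,v,z in [('chestTL',72,102,.085),('TR',175,110,.085),('BR',163,200,.085),('BL',60,185,.085),('h1',85,210,.047),('h2',136,215,.047),('top',228,223,.03),('cup',264,135,.085),('flaskcap',221,117,.2),('flaskbase',226,150,0.02),('0,0',0,0,0),('e',511,383,0)]: print(n,at_z('top',u,v,z).round(3))
E
```

```text
duster 25 (array([387.3,  26.2]), array([ 2.1, 53.3]), 86.9)
red 132 206 (array([614.8, -50. ]), array([98.1, 21.7]), 16.7) dir -162.6
orange 361 214 (array([510.1, -33.1]), array([70.3, 96.2]), 89.0) dir 146.2
green 91 211 (array([604.6,  56.8]), array([97.3, 19.8]), 22.9) dir -156.8
blue 121 230 (array([420.3, -46.8]), array([20. , 99.2]), 63.9) dir 153.6
lid (array([ 451.7, -290.6]), array([238.1, 122.8]), 68.0)
pad 243 (array([ 360.9, -254.1]), array([43.4, 26.7]), 68.1) [ 0.36080527 -0.25426023  0.037     ]
chestTL [0.794 0.411 0.085]
TR [0.768 0.17  0.085]
BR [0.558 0.193 0.085]
BL [0.596 0.427 0.085]
h1 [0.545 0.382 0.047]
h2 [0.531 0.263 0.047]
top [0.511 0.053 0.03 ]
cup [ 0.703 -0.034  0.085]
flaskcap [0.705 0.054 0.2  ]
flaskbase [0.69  0.057 0.02 ]
0,0 [1.122 0.655 0.   ]
e [ 0.149 -0.566  0.   ]
```

>>> play_rows(
  moves=[
    {"claw":3,"delta_pos":[-5,-1.5,0],"twist":9},
    {"claw":3,"delta_pos":[-10,-3,1],"twist":18},
    {"claw":3,"delta_pos":[-15.5,-4.5,2],"twist":27},
    {"claw":3,"delta_pos":[-21,-6,3],"twist":36},
    {"claw":3,"delta_pos":[-26.5,-8,4],"twist":45},
    {"claw":3,"delta_pos":[-32,-10,5],"twist":54},
    {"claw":3,"delta_pos":[-37,-11.5,6],"twist":63},
    {"claw":3,"delta_pos":[-42,-13,7],"twist":72},
    {"claw":3,"delta_pos":[-44.6,-13.4,8],"twist":81},
    {"claw":3,"delta_pos":[-44.6,-13.4,8],"twist":83.2},
    {"claw":3,"delta_pos":[-44.6,-13.4,8],"twist":83.2},
    {"claw":3,"delta_pos":[-44.6,-13.4,8],"twist":83.2},
  ],
)

```text
clock: 2.9
tcp_pos: [0.5378, 0.3227, 0.1515]
orientation: [-0.0, 0.748, 0.663, 0.0]
wrist_force: [0.5, -0.4, 0.3]
finger_gap: 0.0301
```

Run:
```python
from h import *
s,p,r=tool(); i=info('wrist'); im=snap('wrist','w1.png'); print(p,r.as_matrix().round(3),s['finger_gap'],s['joint_pos'])
print(i['fx'],i['cx'],i['cy'],np.linalg.inv(i['world_to_cam'])[:3].round(3))
print(spotter.spot_in('wrist','chest_drawer0_handle')[:2])
print('tcp px',proj('wrist',p,i),'bar ends',proj('wrist',[.545,.382,.047],i),proj('wrist',[.531,.263,.047],i))
```

```text
[0.53779726 0.32272266 0.15149323] [[ 0.12   0.993  0.   ]
 [ 0.993 -0.12   0.   ]
 [ 0.     0.    -1.   ]] 0.030076547535674562 [4.12519401e-01 4.45281555e-01 4.35467186e-02 1.16881853e+00
 1.25504496e-04 2.10327722e+00]
297.3186396354542 254.9348957026339 195.83728499651647 [[ 0.993 -0.113 -0.035  0.547]
 [-0.119 -0.947 -0.3    0.399]
 [ 0.     0.302 -0.953  0.295]]
[{'extent': [247.9, 55.7, 330.6, 261.7], 'conf': 0.86}]
tcp px (np.float64(254.23620864237532), np.float64(251.00524577488386)) bar ends (np.float64(254.55608882153027), np.float64(125.34920800665091)) (np.float64(254.85424839518268), np.float64(254.76081192508443))
```

View pics/w1.png

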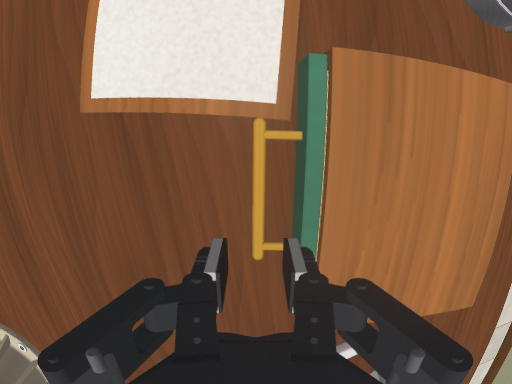

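>>> play_rows(
  moves=[
    {"claw":2.8,"delta_pos":[0,0.3,3],"twist":0},
    {"claw":2.8,"delta_pos":[0,0.3,6],"twist":0},
    {"claw":2.8,"delta_pos":[0,0.3,9],"twist":0},
    {"claw":2.8,"delta_pos":[0,0.3,11],"twist":0},
    {"claw":2.8,"delta_pos":[0,0.3,12.3],"twist":0},
    {"claw":2.8,"delta_pos":[0,0.3,12.3],"twist":0},
    {"claw":0.5,"delta_pos":[0,0.3,12.3],"twist":0},
    {"claw":0.5,"delta_pos":[0,0.3,12.3],"twist":0},
    {"claw":0.5,"delta_pos":[0,0.3,12.3],"twist":0},
    {"claw":0.5,"delta_pos":[0,0.3,12.3],"twist":0},
    {"claw":0.5,"delta_pos":[0,0.3,12.3],"twist":0},
  ],
  force=30,
)

```text
clock: 4.38
tcp_pos: [0.5409, 0.3228, 0.0295]
orientation: [-0.0, 0.748, 0.663, 0.001]
wrist_force: [-2.6, -0.5, 5.4]
finger_gap: 0.0093
```

>>> play_rows(
  moves=[
    {"claw":0.5,"delta_pos":[0,-2,0],"twist":0},
    {"claw":0.5,"delta_pos":[0,-4,0],"twist":0},
    {"claw":0.5,"delta_pos":[0,-6,0],"twist":0},
    {"claw":0.5,"delta_pos":[0,-8,0],"twist":0},
    {"claw":0.5,"delta_pos":[0,-10,0],"twist":0},
    {"claw":0.5,"delta_pos":[0,-12,0],"twist":0},
    {"claw":0.5,"delta_pos":[0,-13.5,0],"twist":0},
    {"claw":0.5,"delta_pos":[0,-14.2,0],"twist":0},
    {"claw":0.5,"delta_pos":[0,-14.2,0],"twist":0},
    {"claw":0.5,"delta_pos":[0,-14.2,0],"twist":0},
    {"claw":0.5,"delta_pos":[0,-14.2,0],"twist":0},
  ],
)

```text
clock: 5.75
tcp_pos: [0.4005, 0.3409, 0.0294]
orientation: [-0.001, 0.748, 0.663, 0.002]
wrist_force: [-0.1, 5.4, 7.5]
finger_gap: 0.0101
```

Run:
```python
from h import *
s,p,r=tool();print(s['wrist_force'])
im=snap('top','t2.png'); sc=snap('scene')
```

```text
[-0.06862085  5.41277455  7.49109454]
```

View pics/t2.png

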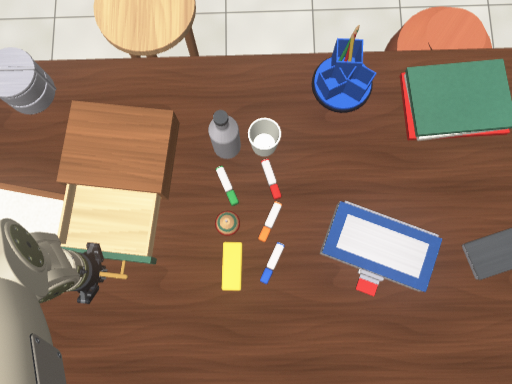

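>>> play_rows(
  moves=[
    {"claw":3,"delta_pos":[0,0,0],"twist":0},
    {"claw":3,"delta_pos":[0,0,0],"twist":0},
    {"claw":3,"delta_pos":[0,0,-5],"twist":0},
    {"claw":4,"delta_pos":[0,0,-10],"twist":-10},
    {"claw":7,"delta_pos":[-5,1,-14],"twist":-20},
    {"claw":7,"delta_pos":[-10,2,-16],"twist":-30},
    {"claw":7,"delta_pos":[-15,3,-16],"twist":-40},
    {"claw":7,"delta_pos":[-20,4,-16],"twist":-50},
    {"claw":7,"delta_pos":[-25,4.8,-16],"twist":-60},
    {"claw":7,"delta_pos":[-29.2,4.8,-16],"twist":-70},
    {"claw":7,"delta_pos":[-29.2,4.8,-16],"twist":-80},
    {"claw":7,"delta_pos":[-29.2,4.8,-16],"twist":-90},
  ],
)

```text
clock: 7.35
tcp_pos: [0.4113, 0.0424, 0.1875]
orientation: [-0.001, 0.064, 0.998, -0.0]
wrist_force: [-0.3, -0.0, -0.1]
finger_gap: 0.0698
```

Run:
```python
from seg import *
s,p,r=tool(); i=info('wrist'); im=snap('wrist','w2.png'); print(p,np.degrees(r.as_euler('zyx')),s['joint_pos'].round(2))
y=r.as_matrix()[:,1]; print('jaw',np.degrees(np.arctan2(y[1],y[0])))
h=cv2.cvtColor(im,cv2.COLOR_RGB2HSV)
for a in cc(cv2.inRange(h,(22,150,120),(34,255,255)),None,2): print(len(a),wrect('wrist',a,.036,i))
```

```text
[0.41125849 0.04237137 0.18751766] [-1.72663211e+02 -1.38321738e-01  1.79975266e+02] [-0.09  0.02 -0.41  1.14 -0.    0.04]
jaw 82.66323083394637
4369 (array([412.8,  44.5]), array([ 44.5, 109.4]), 87.6)
```

View pics/w2.png

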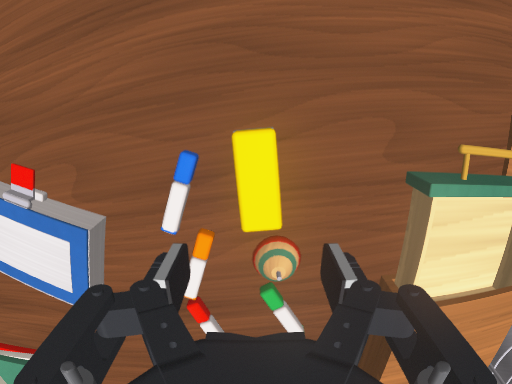

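>>> play_rows(
  moves=[
    {"claw":7,"delta_pos":[-0.1,0.2,5],"twist":-4.9},
    {"claw":7,"delta_pos":[-0.1,0.2,10],"twist":-4.9},
    {"claw":7,"delta_pos":[-0.1,0.2,14],"twist":-4.9},
    {"claw":7,"delta_pos":[-0.1,0.2,17],"twist":-4.9},
    {"claw":7,"delta_pos":[-0.1,0.2,17.8],"twist":-4.9},
    {"claw":7,"delta_pos":[-0.1,0.2,17.8],"twist":-4.9},
    {"claw":3.5,"delta_pos":[-0.1,0.2,17.8],"twist":-4.9},
    {"claw":3.5,"delta_pos":[-0.1,0.2,17.8],"twist":-4.9},
    {"claw":3.5,"delta_pos":[-0.1,0.2,17.8],"twist":-4.9},
    {"claw":3.5,"delta_pos":[-0.1,0.2,17.8],"twist":-4.9},
  ],
  force=50,
)

```text
clock: 8.65
tcp_pos: [0.415, 0.0454, 0.0117]
orientation: [0.002, 0.023, 1.0, -0.0]
wrist_force: [-1.0, -0.3, 6.1]
finger_gap: 0.0446
```

Run:
```python
from seg import *
im=snap('top'); h=cv2.cvtColor(im,cv2.COLOR_RGB2HSV)
# pale drawer floor at z .022
for a in cc(cv2.inRange(h,(15,30,150),(32,140,255)),(40,170,180,270),1,50): print(len(a),wrect('top',a,.022))
im=cv2.resize(im[170:270,40:180],None,fx=4,fy=4,interpolation=cv2.INTER_CUBIC); cv2.imwrite('pics/dr.png',im[:,:,::-1])
```

```text
5290 (array([529.7, 341.4]), array([222.3, 145.4]), 82.6)
```

View pics/dr.png

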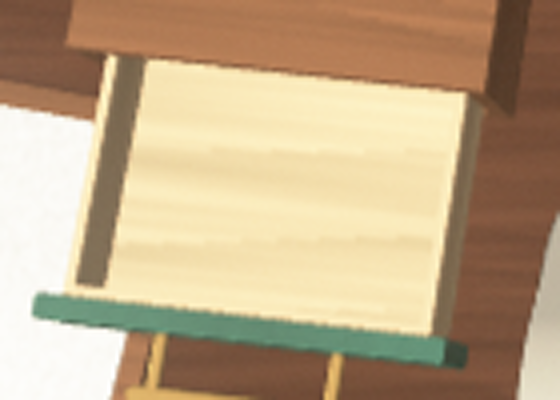

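Run:
```python
from h import *
for n,u,v,z in [('front panel inner top edge',40+62.5,170+78,.066),('back rim',40+62.5,170+17,.085),('L wall rim front',40+17,170+72,.063),('R',40+110,170+84,.063)]:
    w=at_z('top',u,v,z); d=w[:2]-[.400,.340]; print(n,w.round(3), 'along x',d@[.993,-.12],'y',d@[.12,.993])
print(delta([.508,.327,.14]))
```

```text
front panel inner top edge [0.455 0.331 0.066] along x 0.05566130037949989 y -0.0024673691774636476
back rim [0.59  0.33  0.085] along x 0.18973365929181477 y 0.013247352447273339
L wall rim front [0.47  0.436 0.063] along x 0.05844130866937418 y 0.10334055639288862
R [0.44  0.225 0.063] along x 0.053661181701852925 y -0.1096058314667111
[ -8.03  28.56 -12.81]
```

>>> play_rows(
  moves=[
    {"claw":3.5,"delta_pos":[0,0,-4],"twist":0},
    {"claw":3.5,"delta_pos":[0,0,-9],"twist":0},
    {"claw":3.5,"delta_pos":[0,2,-12.8],"twist":0},
    {"claw":3.5,"delta_pos":[-2,6,-12.8],"twist":4.5},
    {"claw":3.5,"delta_pos":[-4,11,-12.8],"twist":4.5},
    {"claw":3.5,"delta_pos":[-6,16,-12.8],"twist":4.5},
    {"claw":3.5,"delta_pos":[-7.5,21,-12.8],"twist":4.5},
    {"claw":3.5,"delta_pos":[-8.8,25,-12.8],"twist":4.5},
    {"claw":3.5,"delta_pos":[-8.8,28.4,-12.8],"twist":4.5},
    {"claw":3.5,"delta_pos":[-8.8,28.4,-12.8],"twist":4.5},
  ],
)

```text
clock: 9.95
tcp_pos: [0.5145, 0.3273, 0.1383]
orientation: [0.0, 0.061, 0.998, 0.0]
wrist_force: [0.3, -1.2, -1.4]
finger_gap: 0.0445
```

Run:
```python
from seg import *
s,p,r=tool(); i=info('wrist'); im=snap('wrist','w3.png'); print(p,s['finger_gap'],s['wrist_force']); print(delta([.516,.326,.037]))
h=cv2.cvtColor(im,cv2.COLOR_RGB2HSV)
for a in cc(cv2.inRange(h,(22,150,120),(34,255,255)),None,1): print(len(a),wrect('wrist',a,p[2]+.026,i))
```

```text
[0.51451348 0.32734728 0.13831822] 0.04450369401312086 [ 0.25572332 -1.20695882 -1.41382299]
[-0.17  0.03 10.13]
16852 (array([505.3, 328.1]), array([42.8, 96.5]), 83.1)
```

View pics/w3.png

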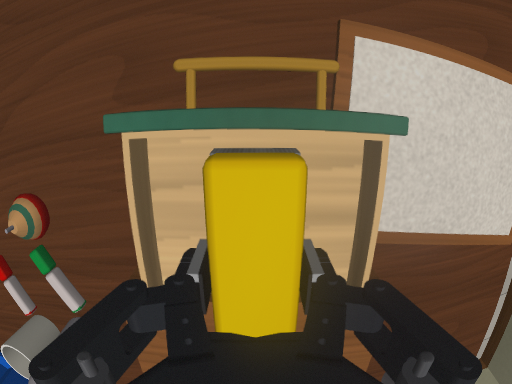

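Duster held and aligned, the drawer is below it. Lower, release and rise.

>>> play_rows(
  moves=[
    {"claw":3.5,"delta_pos":[-0.1,0,4],"twist":0},
    {"claw":3.5,"delta_pos":[-0.1,0,8],"twist":0},
    {"claw":3.5,"delta_pos":[-0.1,0,10.2],"twist":0},
    {"claw":3.5,"delta_pos":[-0.1,0,10.2],"twist":0},
    {"claw":6.5,"delta_pos":[-0.1,0,10.2],"twist":0},
    {"claw":6.5,"delta_pos":[-0.1,0,10.2],"twist":0},
    {"claw":6.5,"delta_pos":[-0.1,0,10.2],"twist":0},
    {"claw":6.5,"delta_pos":[-0.1,0,6],"twist":0},
    {"claw":6.5,"delta_pos":[-0.1,0,1],"twist":0},
    {"claw":4,"delta_pos":[-0.1,0,0],"twist":0},
  ],
)

```text
clock: 11.25
tcp_pos: [0.5178, 0.3262, 0.1428]
orientation: [0.003, 0.062, 0.998, 0.002]
wrist_force: [0.9, 0.0, -0.6]
finger_gap: 0.0484
```

Run:
```python
from seg import *
s,p,r=tool(); i=info('wrist'); im=snap('wrist','w4.png'); print(p,s['finger_gap'],s['wrist_force'])
h=cv2.cvtColor(im,cv2.COLOR_RGB2HSV)
for a in cc(cv2.inRange(h,(22,150,120),(34,255,255)),None,1): print(len(a),wrect('wrist',a,.058,i))
print('handle', [at_z('wrist',*q,.047,i).round(3) for q in [(179,64),(334,65)]])
print(delta([.37,.344,.04]))
```

```text
[0.51784945 0.3261627  0.14283391] 0.04835940488422247 [ 0.91901738  0.01902645 -0.64780593]
6805 (array([513.3, 323.6]), array([ 44. , 107.4]), 83.1)
handle [array([0.4  , 0.28 , 0.047]), array([0.416, 0.403, 0.047])]
[14.91 -0.07 10.15]
```

>>> play_rows(
  moves=[
    {"claw":0,"delta_pos":[5,0,0],"twist":0},
    {"claw":0,"delta_pos":[10,0,0],"twist":0},
    {"claw":0,"delta_pos":[14.5,0,0],"twist":0},
    {"claw":0,"delta_pos":[16.4,0,0],"twist":0},
    {"claw":0,"delta_pos":[16.4,0,4],"twist":0},
    {"claw":0,"delta_pos":[16.4,0,8],"twist":0},
    {"claw":0,"delta_pos":[16.4,0,11],"twist":0},
    {"claw":0,"delta_pos":[16.4,0,11],"twist":0},
  ],
)

```text
clock: 12.3
tcp_pos: [0.3513, 0.3439, 0.0258]
orientation: [-0.002, 0.062, 0.998, -0.002]
wrist_force: [-0.3, 1.0, 0.4]
finger_gap: 0.0002
```

Run:
```python
from seg import *
s,p,r=tool(); print(p,s['wrist_force']); print(delta([.5246,.3248,.032]))
```

```text
[0.35129514 0.34388496 0.02575457] [-0.26697175  1.01692686  0.38764864]
[-17.43   0.26  -0.69]
```

>>> play_rows(
  moves=[
    {"claw":0,"delta_pos":[-2,0,-0.5],"twist":0},
    {"claw":0,"delta_pos":[-4,0,-0.5],"twist":0},
    {"claw":0,"delta_pos":[-6,0.1,-0.5],"twist":0},
    {"claw":0,"delta_pos":[-8,0.1,-0.5],"twist":0},
    {"claw":0,"delta_pos":[-10,0.1,-0.5],"twist":0},
    {"claw":0,"delta_pos":[-12,0.2,-0.5],"twist":0},
    {"claw":0,"delta_pos":[-14,0.2,-0.5],"twist":0},
    {"claw":0,"delta_pos":[-15.5,0.2,-0.5],"twist":0},
    {"claw":0,"delta_pos":[-16.5,0.2,-0.5],"twist":0},
    {"claw":0,"delta_pos":[-17.2,0.2,-0.5],"twist":0},
    {"claw":0,"delta_pos":[-17.2,0.2,-0.5],"twist":0},
  ],
)

```text
clock: 13.68
tcp_pos: [0.5242, 0.326, 0.0332]
orientation: [0.0, 0.062, 0.998, 0.0]
wrist_force: [-0.5, -0.4, 0.5]
finger_gap: 0.0001
```

Force is still ~0, so keep nudging to contact with the stop.

>>> play_rows(
  moves=[
    {"claw":0,"delta_pos":[-0.3,0,0],"twist":0},
    {"claw":0,"delta_pos":[-0.5,0,0],"twist":0},
    {"claw":0,"delta_pos":[-0.5,0,0],"twist":0},
  ],
)

```text
clock: 14.05
tcp_pos: [0.5249, 0.3259, 0.0332]
orientation: [-0.003, 0.061, 0.998, 0.0]
wrist_force: [-9.2, 2.3, 5.6]
finger_gap: 0.0001
```

Run:
```python
from seg import *
s,p,r=tool(); i=info('wrist'); im=snap('wrist'); print(p,s['wrist_force']); t=snap('top')
a=cv2.resize(t[90:230,40:200],(480,420),interpolation=cv2.INTER_CUBIC); b=cv2.resize(im,(320,240))
c=np.zeros((420,800,3),np.uint8); c[:,:480]=a; c[:240,480:]=b; cv2.imwrite('pics/shut.png',c[:,:,::-1])
```

```text
[0.52489819 0.32590661 0.03315378] [-9.24942646  2.26848719  5.62570285]
```

View pics/shut.png

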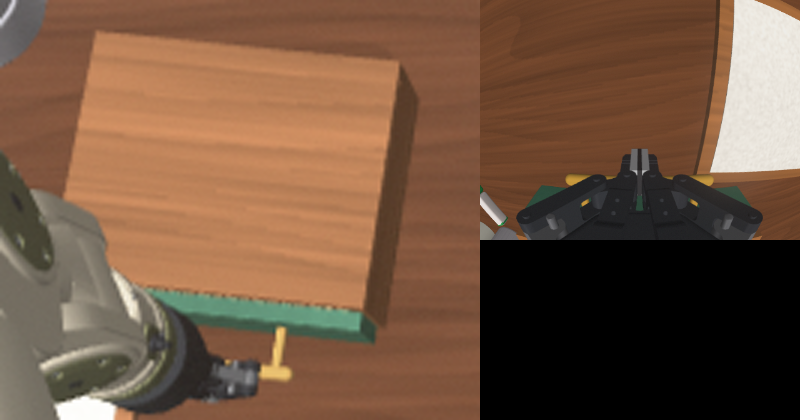

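>>> play_rows(
  moves=[
    {"claw":0,"delta_pos":[3,0,0],"twist":0},
    {"claw":0,"delta_pos":[5,0,-5],"twist":0},
    {"claw":0,"delta_pos":[7,-3,-11],"twist":0},
    {"claw":0,"delta_pos":[8,-9,-14],"twist":0},
    {"claw":0,"delta_pos":[9,-15,-14],"twist":4},
    {"claw":0,"delta_pos":[10,-21,-14],"twist":8},
    {"claw":0,"delta_pos":[10,-27,-14],"twist":12},
    {"claw":0,"delta_pos":[10,-33,-14],"twist":15},
    {"claw":0,"delta_pos":[10,-39,-14],"twist":15},
    {"claw":0,"delta_pos":[10,-45,-14],"twist":15},
    {"claw":0,"delta_pos":[10,-51,-14],"twist":15},
    {"claw":0,"delta_pos":[10,-56,-14],"twist":15},
  ],
)

```text
clock: 15.65
tcp_pos: [0.3596, -0.2202, 0.1738]
orientation: [0.001, 0.192, 0.981, -0.001]
wrist_force: [0.2, 0.1, 0.2]
finger_gap: 0.0
```

Run:
```python
from seg import *
s,p,r=tool(); i=info('wrist'); im=snap('wrist','w5.png'); print(p,r.as_matrix().round(3)[:,1],s['joint_pos'].round(2))
for a in cc(mask(im,'red'),None,2): print(len(a),a.mean(0),wrect('wrist',a,.037,i))
for a in cc(mask(im,'blue',130,60),None,1): print('lid',len(a),wrect('wrist',a,.052,i))
print(delta([.353,-.251,.06]))
```

```text
[ 0.35964426 -0.22022959  0.17380675] [ 0.378  0.926 -0.001] [-0.74  0.04 -0.43  1.1  -0.   -0.35]
1190 [223.31596639 198.88991597] (array([ 362.3, -255.4]), array([45. , 27.5]), 68.1)
273 [422.96336996 285.003663  ] (array([563.2, -69.8]), array([47.1, 18.5]), 18.0)
lid 3214 (array([ 418.3, -333.4]), array([137.7,  94.1]), 68.0)
[-0.26 -2.55 11.41]
```

View pics/w5.png

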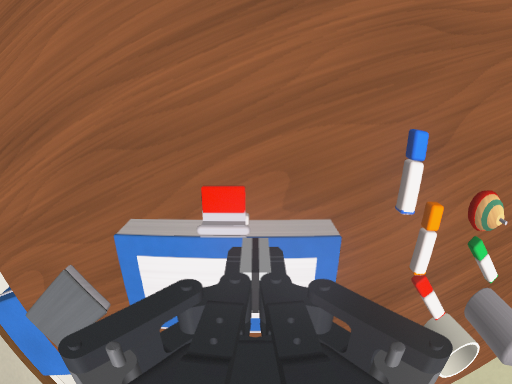

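>>> play_rows(
  moves=[
    {"claw":0,"delta_pos":[-0.6,-2.6,5],"twist":0},
    {"claw":0,"delta_pos":[-0.6,-2.6,10],"twist":0},
    {"claw":0,"delta_pos":[-0.6,-2.6,11],"twist":0},
    {"claw":0,"delta_pos":[-0.6,-2.6,11],"twist":0},
    {"claw":0,"delta_pos":[-0.6,-2.6,11],"twist":0},
  ],
)

```text
clock: 16.32
tcp_pos: [0.3571, -0.245, 0.0651]
orientation: [0.001, 0.191, 0.982, -0.001]
wrist_force: [-0.1, -0.5, 0.9]
finger_gap: -0.0004
```

Run:
```python
from h import *
s,p,r=tool(); print(p,delta([.3558,-.2528,.024]))
```

```text
[ 0.35712785 -0.24495754  0.06513271] [-0.16 -0.77  4.11]
```

>>> play_rows(
  moves=[
    {"claw":0,"delta_pos":[-0.2,-0.8,1.5],"twist":0},
    {"claw":0,"delta_pos":[-0.2,-0.8,2.5],"twist":0},
    {"claw":0,"delta_pos":[-0.2,-0.8,3.1],"twist":0},
    {"claw":0,"delta_pos":[-0.2,-0.8,3.5],"twist":0},
    {"claw":0,"delta_pos":[-0.2,-0.8,3.8],"twist":0},
    {"claw":0,"delta_pos":[-0.2,-0.8,3.9],"twist":0},
    {"claw":0,"delta_pos":[-0.2,-0.8,3.9],"twist":0},
  ],
)

```text
clock: 17.2
tcp_pos: [0.3532, -0.2517, 0.0252]
orientation: [-0.001, 0.192, 0.981, -0.0]
wrist_force: [-9.0, 3.8, 17.1]
finger_gap: 0.0
```

Run:
```python
from seg import *
s,p,r=tool(); t=snap('top'); w=snap('scene')
a=cv2.resize(t[170:320,300:470],(450,400)); b=cv2.resize(w[80:220,150:300],(350,326)); c=np.zeros((400,800,3),np.uint8); c[:,:450]=a; c[:326,450:]=b
cv2.imwrite('pics/lid.png',c[:,:,::-1]); print(p)
```

```text
[ 0.35323809 -0.25168692  0.02520406]
```

View pics/lid.png

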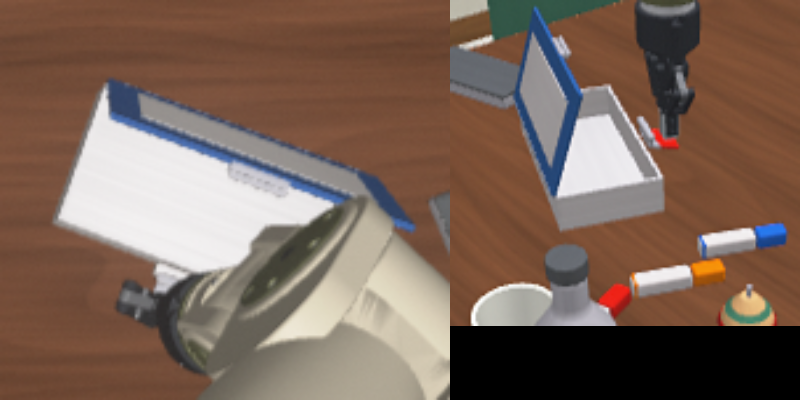

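>>> play_rows(
  moves=[
    {"claw":0,"delta_pos":[0,0,-4],"twist":0},
    {"claw":0,"delta_pos":[0,0,-9],"twist":0},
    {"claw":4,"delta_pos":[0,1,-14],"twist":0},
    {"claw":4,"delta_pos":[0.5,6,-17],"twist":2},
    {"claw":4,"delta_pos":[1,11,-17],"twist":4},
    {"claw":4,"delta_pos":[1.5,16,-17],"twist":4},
    {"claw":4,"delta_pos":[1.5,20,-17],"twist":4},
    {"claw":4,"delta_pos":[1.5,21.5,-17],"twist":4},
    {"claw":4,"delta_pos":[1.5,21.5,-17],"twist":4},
    {"claw":4,"delta_pos":[1.5,21.5,-17],"twist":4},
  ],
)

```text
clock: 18.55
tcp_pos: [0.4216, -0.0484, 0.1942]
orientation: [-0.0, 0.227, 0.974, -0.0]
wrist_force: [-0.2, 0.0, 0.0]
finger_gap: 0.0397
```

```bash
cat > mk.py <<'E'
from seg import *
LIM={'red':(170,130,110),'orange':(0,150,150),'green':(0,130,70),'blue':(0,130,90)}
def markers(cam,cols=('red','orange','green','blue'),z=.02):
    s,p,r=tool(); i=info(cam); im=snap(cam); wm=white(im); out={}
    n,lab=cv2.connectedComponents(wm)
    for c in cols:
        best=None
        for cap in cc(mask(im,c,LIM[c][1],LIM[c][2]),None,6,12):
            m=np.zeros(wm.shape,np.uint8); m[cap[:,1],cap[:,0]]=1; m=cv2.dilate(m,np.ones((9,9)))
            l=lab[(m>0)&(wm>0)]
            if len(l)==0: continue
            k=np.bincount(l).argmax(); w=np.argwhere(lab==k)[:,::-1]
            cr=wrect(cam,np.vstack([cap,w]),z,i); L,W=max(cr[1]),min(cr[1])
            if 75<L<125 and 14<W<38:
                pc,pw=[at_z(cam,*a.mean(0),z,i)[:2] for a in (cap,w)]; d=pc-pw
                ax=cr[2]+(90 if cr[1][1]>cr[1][0] else 0)
                print(cam,c,cr[0],cr[1],'axis',round(ax%180,1),'capdir',np.degrees(np.arctan2(d[1],d[0])).round(0)); out[c]=(cr[0],ax)
    return out
def go(x,y,z,jaw):
    s,p,r=tool(); Y=r.as_matrix()[:,1]; cur=np.degrees(np.arctan2(Y[1],Y[0]))
    print('tcp',p.round(4),'jaw',cur.round(1),'delta',delta([x,y,z]),'twist',round(cur-jaw,1),'f',s['wrist_force'].round(1),'gap',round(s['finger_gap'],4),'q6',s['joint_pos'][5].round(2))
def slot(u,v):
    c,sn=np.cos(np.radians(-22)),np.sin(np.radians(-22)); return np.array([.4526,-.291])+[c*u-sn*v,sn*u+c*v]
E
python3 - <<'E'
from mk import *
markers('top'); o=markers('wrist'); 
if 'blue' in o: c,a=o['blue']; go(c[0]/1000,c[1]/1000,.008,a%180-90)
E
```

```text
top green [604.7  57. ] [97.1 20. ] axis 22.4 capdir -157.0
wrist red [541.3 -58. ] [18.4 88.8] axis 153.7 capdir -20.0
wrist orange [511.9 -43.3] [ 19.9 100.3] axis 154.6 capdir 151.0
wrist green [601.   54.6] [103.1  20.8] axis 22.8 capdir -157.0
wrist blue [419.  -46.6] [19.4 95.2] axis 153.8 capdir 154.0
tcp [ 0.4215 -0.0486  0.1942] jaw 63.8 delta [ 0.31  0.07 18.62] twist -0.0 f [ 0.3  0.2 -0.4] gap 0.0402 q6 0.15
```

>>> play_rows(
  moves=[
    {"claw":4,"delta_pos":[0.3,0.1,5],"twist":0},
    {"claw":4,"delta_pos":[0.3,0.1,10],"twist":0},
    {"claw":4,"delta_pos":[0.3,0.1,15],"twist":0},
    {"claw":4,"delta_pos":[0.3,0.1,18],"twist":0},
    {"claw":4,"delta_pos":[0.3,0.1,18.9],"twist":0},
    {"claw":4,"delta_pos":[0.3,0.1,18.9],"twist":0},
    {"claw":1,"delta_pos":[0.3,0.1,18.9],"twist":0},
    {"claw":1,"delta_pos":[0.3,0.1,18.9],"twist":0},
    {"claw":1,"delta_pos":[0.3,0.1,18.9],"twist":0},
    {"claw":1,"delta_pos":[0.3,0.1,18.9],"twist":0},
    {"claw":1,"delta_pos":[0.3,0.1,14],"twist":0},
    {"claw":1,"delta_pos":[0.3,0.1,8],"twist":0},
  ],
  force=40,
)

```text
clock: 20.15
tcp_pos: [0.4184, -0.045, 0.1152]
orientation: [-0.001, 0.226, 0.974, 0.0]
wrist_force: [1.6, -0.9, 0.1]
finger_gap: 0.019
```

Run:
```python
from mk import *
for u,v in [(20,-56),(20,56),(-22,-56),(-22,56)]: print(u,v,slot(u/1000,v/1000).round(4))
go(*slot(.02,-.056),.15,-22)
```

```text
20 -56 [ 0.4502 -0.3504]
20 56 [ 0.4921 -0.2466]
-22 -56 [ 0.4112 -0.3347]
-22 56 [ 0.4532 -0.2308]
tcp [ 0.4184 -0.045   0.1152] jaw 63.9 delta [-16.3  -26.03  -3.51] twist 85.9 f [ 1.6 -0.9  0.1] gap 0.019 q6 0.16
```

>>> play_rows(
  moves=[
    {"claw":1,"delta_pos":[0,0,-3.5],"twist":0},
    {"claw":1,"delta_pos":[-1,-3,-4],"twist":10},
    {"claw":1,"delta_pos":[-2,-7,-4],"twist":20},
    {"claw":1,"delta_pos":[-4,-11,-4],"twist":30},
    {"claw":1,"delta_pos":[-6,-15,-4],"twist":40},
    {"claw":1,"delta_pos":[-9,-19,-4],"twist":50},
    {"claw":1,"delta_pos":[-12,-22,-4],"twist":60},
    {"claw":1,"delta_pos":[-15,-25,-4],"twist":70},
    {"claw":1,"delta_pos":[-16.3,-26,-4],"twist":80},
    {"claw":1,"delta_pos":[-16.3,-26,-4],"twist":85.9},
    {"claw":1,"delta_pos":[-16.3,-26,-4],"twist":85.9},
  ],
)

```text
clock: 21.52
tcp_pos: [0.4513, -0.3506, 0.1544]
orientation: [-0.0, 0.829, 0.559, 0.0]
wrist_force: [0.3, 0.5, -0.7]
finger_gap: 0.0192
```

Run:
```python
from mk import *
s,p,r=tool(); i=info('wrist'); im=snap('wrist'); go(*slot(.02,-.056),.01,-22)
for n,u,v,z in [('c',-62,-120,.046),('c',-62,120,.046),('c',62,-120,.046),('c',62,120,.046),('f',20,-56,.02),('f',20,-106,.02),('f',20,-6,.02)]:
    q=slot(u/1000,v/1000); x=proj('wrist',[*q,z],i); cv2.circle(im,(int(x[0]),int(x[1])),3,(255,0,255) if n=='c' else (0,255,0),-1)
cv2.imwrite('pics/w6.png',im[:,:,::-1])
```

```text
tcp [ 0.4512 -0.3504  0.1545] jaw -21.9 delta [-0.04 -0.1  14.45] twist 0.1 f [-0.2 -0.2 -0.4] gap 0.0192 q6 1.15
```

View pics/w6.png

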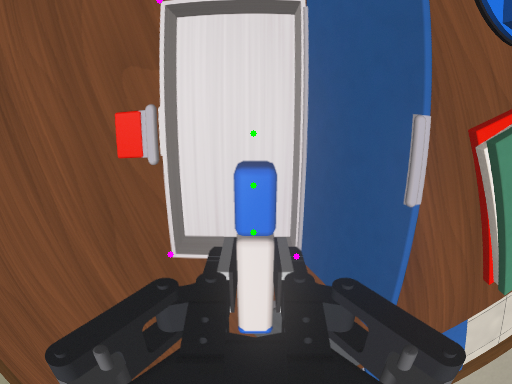

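>>> play_rows(
  moves=[
    {"claw":1,"delta_pos":[-1,-2,-1],"twist":-10},
    {"claw":1,"delta_pos":[-2.6,-2.1,-1],"twist":-20},
    {"claw":1,"delta_pos":[-2.6,-2.1,-1],"twist":-30},
    {"claw":1,"delta_pos":[-2.6,-2.1,-1],"twist":-40},
    {"claw":1,"delta_pos":[-2.6,-2.1,-1],"twist":-50},
    {"claw":1,"delta_pos":[-2.6,-2.1,-1],"twist":-60},
    {"claw":1,"delta_pos":[-2.6,-2.1,-1],"twist":-70},
    {"claw":1,"delta_pos":[-2.6,-2.1,-1],"twist":-80},
    {"claw":1,"delta_pos":[-2.6,-2.1,-1],"twist":-90},
    {"claw":1,"delta_pos":[-2.6,-2.1,-1],"twist":-90},
    {"claw":1,"delta_pos":[-2.6,-2.1,-1],"twist":-90},
  ],
)

```text
clock: 22.95
tcp_pos: [0.4221, -0.3666, 0.1645]
orientation: [0.0, 0.192, 0.981, -0.0]
wrist_force: [0.1, 0.8, -0.1]
finger_gap: 0.019
```

```bash
cat >> mk.py <<'E'
def check(u,v,col,zt,vis=None):
    "held marker in the case frame, seen by the wrist camera; marker top at tcp z+.017"
    s,p,r=tool(); i=info('wrist'); im=snap('wrist')
    cap=[a for a in cc(mask(im,col,LIM[col][1],LIM[col][2]),(190,100,320,384),1,100)]
    for a in cap:
        w=np.array([at_z('wrist',*q,p[2]+.017,i)[:2] for q in a])-[.4526,-.291]; c,sn=np.cos(np.radians(-22)),np.sin(np.radians(-22))
        U=w@[c,sn]; V=w@[-sn,c]; print('cap u',U.min().round(4),U.max().round(4),'v',V.min().round(4),V.max().round(4))
    go(*slot(u,v),zt,68)
    for n,uu,vv,z in [('c',-62,-120,.046),('c',-62,120,.046),('c',62,-120,.046),('c',62,120,.046),('f',-50,v*1000,.02),('f',50,v*1000,.02)]:
        x=proj('wrist',[*slot(uu/1000,vv/1000),z],i); cv2.circle(im,(int(x[0]),int(x[1])),3,(255,0,255) if n=='c' else (0,255,0),-1)
    if vis: cv2.imwrite('pics/'+vis,im[:,:,::-1])
E
python3 - <<'E'
from mk import *
check(0,-.082,'blue',.012,'w7.png')
E
```

```text
cap u -0.0523 -0.0176 v -0.0908 -0.0725
tcp [ 0.4221 -0.3666  0.1644] jaw 67.9 delta [ 1.000e-02 -4.000e-02  1.524e+01] twist -0.1 f [-0.7  0.3 -0.1] gap 0.019 q6 -0.47
```

View pics/w7.png

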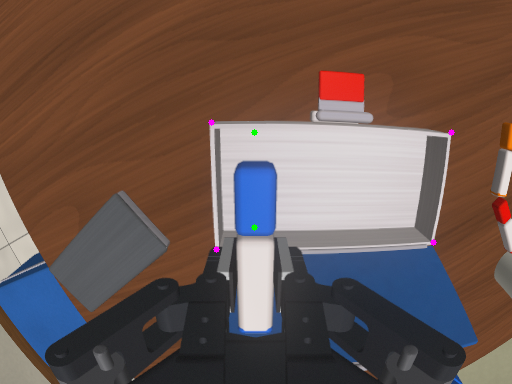

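>>> play_rows(
  moves=[
    {"claw":1,"delta_pos":[-0.2,0,5],"twist":0},
    {"claw":1,"delta_pos":[-0.2,0,10],"twist":0},
    {"claw":1,"delta_pos":[-0.2,0,13.5],"twist":0},
    {"claw":1,"delta_pos":[-0.2,0,15.1],"twist":0},
    {"claw":1,"delta_pos":[-0.2,0,15.1],"twist":0},
    {"claw":3,"delta_pos":[-0.2,0,15.1],"twist":0},
    {"claw":3,"delta_pos":[-0.2,0,15.1],"twist":0},
    {"claw":3,"delta_pos":[-0.2,0,15.1],"twist":0},
    {"claw":3,"delta_pos":[-0.2,0,11],"twist":0},
    {"claw":3,"delta_pos":[-0.2,0,6],"twist":0},
    {"claw":4,"delta_pos":[-0.2,0,0],"twist":0},
    {"claw":4,"delta_pos":[-0.2,0,-2],"twist":0},
  ],
)

```text
clock: 24.5
tcp_pos: [0.4253, -0.3691, 0.1891]
orientation: [0.003, 0.191, 0.982, -0.002]
wrist_force: [0.0, -0.0, 1.1]
finger_gap: 0.0399
```

Run:
```python
from mk import *
markers('top'); go(.5119,-.0433,.19,64.6)
markers('wrist',z=.024)
```

```text
top orange [513.7 -42.9] [20.1 95.9] axis 154.4 capdir 155.0
top green [604.1  56.8] [98.4 20. ] axis 22.4 capdir -157.0
tcp [ 0.4257 -0.3695  0.1904] jaw 68.0 delta [ 4.24 33.47 -0.13] twist 3.4 f [ 1.4 -0.3  1.3] gap 0.0398 q6 -0.47
wrist orange [511.8 -49.5] [21.5 93.5] axis 154.8 capdir 155.0
```

>>> play_rows(
  moves=[
    {"claw":4,"delta_pos":[1,6,0],"twist":3.4},
    {"claw":4,"delta_pos":[2,12,0],"twist":3.4},
    {"claw":4,"delta_pos":[3,18,0],"twist":3.4},
    {"claw":4,"delta_pos":[4,24,0],"twist":3.4},
    {"claw":4,"delta_pos":[4.2,29.5,0],"twist":3.4},
    {"claw":4,"delta_pos":[4.2,33.5,0],"twist":3.4},
    {"claw":4,"delta_pos":[4.2,33.5,0],"twist":3.4},
    {"claw":4,"delta_pos":[4.2,33.5,0],"twist":3.4},
  ],
)

```text
clock: 25.6
tcp_pos: [0.5098, -0.0413, 0.1831]
orientation: [-0.001, 0.22, 0.976, -0.0]
wrist_force: [-0.5, 0.5, -0.2]
finger_gap: 0.0401
```

Run:
```python
from mk import *
o=markers('wrist')
if 'orange' in o: c,a=o['orange']; go(c[0]/1000,c[1]/1000,.005,a%180-90)
```

```text
wrist orange [514.  -43.7] [19.9 96.7] axis 154.9 capdir 154.0
wrist green [602.1  54.5] [98.3 19.6] axis 23.0 capdir -157.0
tcp [ 0.5099 -0.0418  0.1834] jaw 64.5 delta [-0.48  0.02 17.84] twist -0.4 f [ 0.2  0.4 -0. ] gap 0.0403 q6 0.21
```

>>> play_rows(
  moves=[
    {"claw":4,"delta_pos":[-0.4,0,5],"twist":0},
    {"claw":4,"delta_pos":[-0.4,0,10],"twist":0},
    {"claw":4,"delta_pos":[-0.4,0,15],"twist":0},
    {"claw":4,"delta_pos":[-0.4,0,17.9],"twist":0},
    {"claw":4,"delta_pos":[-0.4,0,17.9],"twist":0},
    {"claw":1,"delta_pos":[-0.4,0,17.9],"twist":0},
    {"claw":1,"delta_pos":[-0.4,0,17.9],"twist":0},
    {"claw":1,"delta_pos":[-0.4,0,17.9],"twist":0},
    {"claw":1,"delta_pos":[-0.4,0,17.9],"twist":0},
    {"claw":1,"delta_pos":[-0.4,0,12],"twist":0},
    {"claw":1,"delta_pos":[-0.4,0,6],"twist":0},
    {"claw":1,"delta_pos":[-0.4,0,2.5],"twist":0},
  ],
)

```text
clock: 27.15
tcp_pos: [0.5154, -0.0431, 0.1628]
orientation: [0.002, 0.22, 0.976, 0.0]
wrist_force: [0.5, -0.0, -1.0]
finger_gap: 0.0188
```

Run:
```python
from mk import *
go(*slot(0,-.028),.16,68)
```

```text
tcp [ 0.5154 -0.0431  0.1628] jaw 64.6 delta [ -5.13 -27.89   0.28] twist -3.4 f [ 0.5 -0.  -1. ] gap 0.0188 q6 0.2
```

>>> play_rows(
  moves=[
    {"claw":1,"delta_pos":[1,-5,0],"twist":-3.4},
    {"claw":1,"delta_pos":[1,-10.5,0],"twist":-3.4},
    {"claw":1,"delta_pos":[0,-16,0],"twist":-3.4},
    {"claw":1,"delta_pos":[-2,-21,0],"twist":-3.4},
    {"claw":1,"delta_pos":[-4,-25,0],"twist":-3.4},
    {"claw":1,"delta_pos":[-5.1,-27.9,0],"twist":-3.4},
    {"claw":1,"delta_pos":[-5.1,-27.9,0],"twist":-3.4},
    {"claw":1,"delta_pos":[-5.1,-27.9,0],"twist":-3.4},
    {"claw":1,"delta_pos":[-5.1,-27.9,0],"twist":-3.4},
  ],
)

```text
clock: 28.28
tcp_pos: [0.4405, -0.3156, 0.1593]
orientation: [-0.0, 0.19, 0.982, 0.0]
wrist_force: [-0.6, 1.5, -0.5]
finger_gap: 0.0188
```

Run:
```python
from mk import *
check(0,-.028,'orange',.012,'w8.png')
```

```text
cap u -0.0524 -0.018 v -0.0368 -0.0183
tcp [ 0.4406 -0.3157  0.1594] jaw 68.1 delta [-0.19 -0.06 14.74] twist 0.1 f [ 0.4 -0.  -0.9] gap 0.0187 q6 -0.39
```

View pics/w8.png

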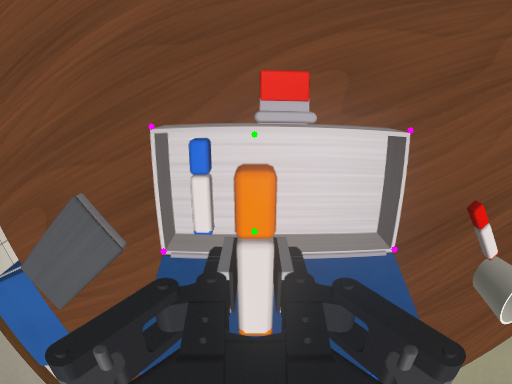

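>>> play_rows(
  moves=[
    {"claw":1,"delta_pos":[-0.2,0,5],"twist":0},
    {"claw":1,"delta_pos":[-0.2,0,10],"twist":0},
    {"claw":1,"delta_pos":[-0.2,0,13.2],"twist":0},
    {"claw":1,"delta_pos":[-0.2,0,14.6],"twist":0},
    {"claw":1,"delta_pos":[-0.2,0,14.6],"twist":0},
    {"claw":3,"delta_pos":[-0.2,0,14.6],"twist":0},
    {"claw":3,"delta_pos":[-0.2,0,14.6],"twist":0},
    {"claw":3,"delta_pos":[-0.2,0,14.6],"twist":0},
    {"claw":3,"delta_pos":[-0.2,0,11],"twist":0},
    {"claw":3,"delta_pos":[-0.2,0,6],"twist":0},
    {"claw":4,"delta_pos":[-0.2,0,0],"twist":0},
    {"claw":4,"delta_pos":[-0.2,0,-3],"twist":0},
  ],
)

```text
clock: 29.82
tcp_pos: [0.4434, -0.3186, 0.1933]
orientation: [0.002, 0.191, 0.982, -0.001]
wrist_force: [0.3, -0.2, -0.1]
finger_gap: 0.0398
```

Run:
```python
from mk import *
markers('top'); go(.56,-.056,.2,106.7)
```

```text
top green [604.4  56.7] [97.7 19.8] axis 22.9 capdir -157.0
tcp [ 0.4444 -0.3195  0.1964] jaw 68.0 delta [-0.84 28.77 -0.45] twist -38.7 f [ 2.2 -0.8  2.6] gap 0.0402 q6 -0.39
```

>>> play_rows(
  moves=[
    {"claw":4,"delta_pos":[2,5,-1],"twist":0},
    {"claw":4,"delta_pos":[3,11,-1],"twist":-8},
    {"claw":4,"delta_pos":[3,17,-1],"twist":-16},
    {"claw":4,"delta_pos":[2,22,-1],"twist":-24},
    {"claw":4,"delta_pos":[0,26,-1],"twist":-32},
    {"claw":4,"delta_pos":[-0.8,28.8,-0.5],"twist":-38.7},
    {"claw":4,"delta_pos":[-0.8,28.8,-0.5],"twist":-38.7},
    {"claw":4,"delta_pos":[-0.8,28.8,-0.5],"twist":-38.7},
    {"claw":4,"delta_pos":[-0.8,28.8,-0.5],"twist":-38.7},
  ],
)

```text
clock: 31.0
tcp_pos: [0.5573, -0.0544, 0.1945]
orientation: [0.0, -0.144, 0.99, -0.0]
wrist_force: [-0.5, 0.2, 0.2]
finger_gap: 0.0401
```

Run:
```python
from mk import *
LIM['red']=(0,150,110)
o=markers('wrist'); 
if 'red' in o: c,a=o['red']; a=np.radians(a%180); g=c/1000-.018*np.array([np.cos(a),np.sin(a)]); print(g); go(*g,.005,np.degrees(a)+90)
im=snap('wrist'); i=info('wrist')
print(spotter.spot_in('wrist','cup')[:1],spotter.spot_in('wrist','marker1')[:3])
cv2.imwrite('pics/w9.png',im[:,:,::-1])
```

```text
wrist red [615.5 -52. ] [99.9 23.6] axis 16.5 capdir -162.0
wrist green [602.6  53.8] [99.1 19.4] axis 23.4 capdir -156.0
[ 0.59824124 -0.05711228]
tcp [ 0.5574 -0.0545  0.1946] jaw 106.6 delta [-3.84 -1.41 18.96] twist 0.1 f [-0.5  0.2  0.4] gap 0.0402 q6 -0.53
[{'extent': [205.6, 263.5, 267.6, 339.1], 'conf': 0.91}] [{'extent': [233.7, 179.6, 252.6, 262.3], 'conf': 0.98}, {'extent': [46.2, 0.0, 98.2, 69.3], 'conf': 0.88}, {'extent': [318.3, 196.8, 336.3, 270.6], 'conf': 0.62}]
```

View pics/w9.png

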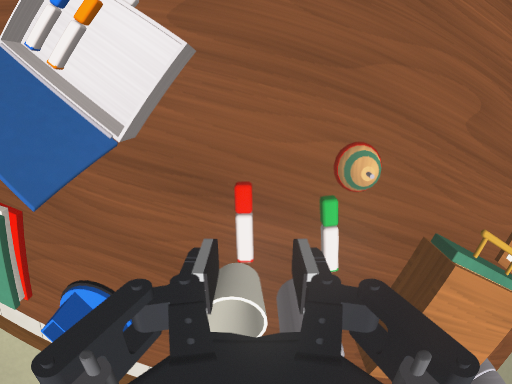

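>>> play_rows(
  moves=[
    {"claw":4,"delta_pos":[-3.7,-1.4,3],"twist":0},
    {"claw":4,"delta_pos":[-3.7,-1.4,8],"twist":0},
    {"claw":4,"delta_pos":[-3.7,-1.4,13],"twist":0},
    {"claw":4,"delta_pos":[-3.7,-1.4,17],"twist":0},
    {"claw":4,"delta_pos":[-3.7,-1.4,19],"twist":0},
    {"claw":4,"delta_pos":[-3.7,-1.4,19],"twist":0},
    {"claw":1,"delta_pos":[-3.7,-1.4,19],"twist":0},
    {"claw":1,"delta_pos":[-3.7,-1.4,19],"twist":0},
    {"claw":1,"delta_pos":[-3.7,-1.4,19],"twist":0},
    {"claw":1,"delta_pos":[-3.7,-1.4,19],"twist":0},
    {"claw":1,"delta_pos":[-3.0,-1.4,14],"twist":0},
    {"claw":1,"delta_pos":[-2.5,-1.4,8],"twist":0},
  ],
)

```text
clock: 32.7
tcp_pos: [0.5841, -0.0595, 0.1141]
orientation: [-0.002, -0.145, 0.989, 0.001]
wrist_force: [1.1, -0.4, 0.1]
finger_gap: 0.0191
```

Run:
```python
from mk import *
go(*slot(.018,.026),.165,68)
```

```text
tcp [ 0.5841 -0.0595  0.1141] jaw 106.7 delta [ 16.23 -17.49  -5.08] twist 38.7 f [ 1.1 -0.4  0.1] gap 0.0191 q6 -0.53
```

>>> play_rows(
  moves=[
    {"claw":1,"delta_pos":[3,0,-4],"twist":0},
    {"claw":1,"delta_pos":[8,-1,-6],"twist":8},
    {"claw":1,"delta_pos":[13,-3,-6],"twist":16},
    {"claw":1,"delta_pos":[17,-7,-6],"twist":24},
    {"claw":1,"delta_pos":[19,-12,-6],"twist":32},
    {"claw":1,"delta_pos":[19,-15.2,-6],"twist":38.7},
    {"claw":1,"delta_pos":[19,-15.2,-6],"twist":38.7},
    {"claw":1,"delta_pos":[19,-15.2,-6],"twist":38.7},
    {"claw":1,"delta_pos":[19,-15.2,-6],"twist":38.7},
    {"claw":1,"delta_pos":[19,-15.2,-6],"twist":38.7},
  ],
)

```text
clock: 33.95
tcp_pos: [0.4473, -0.259, 0.1744]
orientation: [-0.0, 0.19, 0.982, 0.0]
wrist_force: [-0.1, 0.8, -0.0]
finger_gap: 0.0187
```

Run:
```python
from mk import *
check(-.018,.026,'red',.012)
```

```text
cap u -0.0499 -0.0127 v 0.018 0.0367
tcp [ 0.4474 -0.2591  0.1744] jaw 68.1 delta [ 0.13 -0.16 16.24] twist 0.1 f [-0.2 -0.  -0.3] gap 0.0189 q6 -0.3
```

>>> play_rows(
  moves=[
    {"claw":1,"delta_pos":[0,0,5],"twist":0},
    {"claw":1,"delta_pos":[0,0,10],"twist":0},
    {"claw":1,"delta_pos":[0,0,14.5],"twist":0},
    {"claw":1,"delta_pos":[0,0,16.1],"twist":0},
    {"claw":1,"delta_pos":[0,0,16.1],"twist":0},
    {"claw":3,"delta_pos":[0,0,16.1],"twist":0},
    {"claw":3,"delta_pos":[0,0,16.1],"twist":0},
    {"claw":3,"delta_pos":[0,0,16.1],"twist":0},
    {"claw":3,"delta_pos":[0,0,12],"twist":0},
    {"claw":3,"delta_pos":[0,0,7],"twist":0},
    {"claw":4,"delta_pos":[0,0,1],"twist":0},
    {"claw":4,"delta_pos":[0,0,-3],"twist":0},
  ],
)

```text
clock: 35.5
tcp_pos: [0.448, -0.2605, 0.2078]
orientation: [0.002, 0.191, 0.982, -0.001]
wrist_force: [1.0, -0.1, 0.7]
finger_gap: 0.0399
```

Run:
```python
from mk import *
markers('top'); go(.545,.035,.2,113)
```

```text
top green [603.8  56.7] [99. 20.] axis 22.4 capdir -157.0
tcp [ 0.4497 -0.2618  0.2126] jaw 68.0 delta [ 2.31 31.1   1.14] twist -45.0 f [0.3 0.2 3.5] gap 0.0398 q6 -0.3
```

>>> play_rows(
  moves=[
    {"claw":4,"delta_pos":[1,5,0],"twist":-5},
    {"claw":4,"delta_pos":[2,11,0],"twist":-15},
    {"claw":4,"delta_pos":[2.3,17,0],"twist":-25},
    {"claw":4,"delta_pos":[2.3,22,0],"twist":-35},
    {"claw":4,"delta_pos":[2.3,27,0],"twist":-45},
    {"claw":4,"delta_pos":[2.3,31,0.8],"twist":-45},
    {"claw":4,"delta_pos":[2.3,31,0.8],"twist":-45},
    {"claw":4,"delta_pos":[2.3,31,0.8],"twist":-45},
    {"claw":4,"delta_pos":[2.3,31,0.8],"twist":-45},
  ],
)

```text
clock: 36.67
tcp_pos: [0.5421, 0.0349, 0.1966]
orientation: [0.0, -0.198, 0.98, -0.0]
wrist_force: [0.4, -0.6, -0.8]
finger_gap: 0.0399
```

Run:
```python
from mk import *
o=markers('wrist')
if 'green' in o: c,a=o['green']; a=np.radians(a%180); g=c/1000-.014*np.array([np.cos(a),np.sin(a)]); print(g); go(*g,.005,np.degrees(a)+90)
```

```text
wrist green [602.6  53.6] [97.9 19.2] axis 23.1 capdir -158.0
[0.5897225  0.04810728]
tcp [0.5421 0.0349 0.1966] jaw 112.9 delta [-4.89 -0.62 19.16] twist -0.2 f [-0.   0.2 -0.4] gap 0.0399 q6 -0.48
```

>>> play_rows(
  moves=[
    {"claw":4,"delta_pos":[-4.8,-0.5,3],"twist":0},
    {"claw":4,"delta_pos":[-4.8,-0.5,8],"twist":0},
    {"claw":4,"delta_pos":[-4.8,-0.5,13],"twist":0},
    {"claw":4,"delta_pos":[-4.8,-0.5,17],"twist":0},
    {"claw":4,"delta_pos":[-4.8,-0.5,19.2],"twist":0},
    {"claw":4,"delta_pos":[-4.8,-0.5,19.2],"twist":0},
    {"claw":1,"delta_pos":[-4.8,-0.5,19.2],"twist":0},
    {"claw":1,"delta_pos":[-4.8,-0.5,19.2],"twist":0},
    {"claw":1,"delta_pos":[-4.8,-0.5,19.2],"twist":0},
    {"claw":1,"delta_pos":[-4.8,-0.5,19.2],"twist":0},
    {"claw":1,"delta_pos":[-4.5,-0.5,14],"twist":0},
    {"claw":1,"delta_pos":[-4,-0.5,7],"twist":0},
  ],
)

```text
clock: 38.22
tcp_pos: [0.5802, 0.0474, 0.1186]
orientation: [-0.002, -0.199, 0.98, 0.001]
wrist_force: [0.9, 0.0, 0.6]
finger_gap: 0.0189
```

Run:
```python
from mk import *
go(*slot(-.014,.080),.175,68)
```

```text
tcp [0.5802 0.0474 0.1186] jaw 113.0 delta [ 20.31 -19.52  -5.61] twist 45.0 f [0.9 0.  0.6] gap 0.0189 q6 -0.46
```

>>> play_rows(
  moves=[
    {"claw":1,"delta_pos":[2,0,-5],"twist":0},
    {"claw":1,"delta_pos":[7,-1,-6],"twist":9},
    {"claw":1,"delta_pos":[12,-4,-6],"twist":18},
    {"claw":1,"delta_pos":[16,-8,-6],"twist":27},
    {"claw":1,"delta_pos":[19,-13,-6],"twist":36},
    {"claw":1,"delta_pos":[20.3,-17,-6],"twist":45},
    {"claw":1,"delta_pos":[20.3,-19.5,-6],"twist":45},
    {"claw":1,"delta_pos":[20.3,-19.5,-6],"twist":45},
    {"claw":1,"delta_pos":[20.3,-19.5,-6],"twist":45},
    {"claw":1,"delta_pos":[20.3,-19.5,-6],"twist":45},
  ],
)

```text
clock: 39.48
tcp_pos: [0.4704, -0.2103, 0.1786]
orientation: [-0.0, 0.19, 0.982, 0.0]
wrist_force: [-0.2, 0.3, -0.6]
finger_gap: 0.0187
```

Run:
```python
from mk import *
check(-.014,.080,'green',.012)
```

```text
cap u -0.0481 -0.0148 v 0.0723 0.0906
tcp [ 0.4705 -0.2103  0.1787] jaw 68.1 delta [ 0.04 -0.16 16.67] twist 0.1 f [ 0.6  0.2 -1.1] gap 0.0189 q6 -0.19
```

>>> play_rows(
  moves=[
    {"claw":1,"delta_pos":[0.1,-0.2,5],"twist":0},
    {"claw":1,"delta_pos":[0.1,-0.2,10],"twist":0},
    {"claw":1,"delta_pos":[0.1,-0.2,14.8],"twist":0},
    {"claw":1,"delta_pos":[0.1,-0.2,16.5],"twist":0},
    {"claw":1,"delta_pos":[0.1,-0.2,16.5],"twist":0},
    {"claw":3,"delta_pos":[0.1,-0.2,16.5],"twist":0},
    {"claw":3,"delta_pos":[0.1,-0.2,16.5],"twist":0},
    {"claw":3,"delta_pos":[0.1,-0.2,16.5],"twist":0},
    {"claw":3,"delta_pos":[0.1,-0.2,12],"twist":0},
    {"claw":3,"delta_pos":[0.1,-0.2,7],"twist":0},
    {"claw":3,"delta_pos":[0.1,-0.2,1],"twist":0},
    {"claw":0,"delta_pos":[0.1,-0.2,-5],"twist":0},
  ],
)

```text
clock: 41.02
tcp_pos: [0.4688, -0.2129, 0.2309]
orientation: [0.0, 0.191, 0.982, -0.0]
wrist_force: [1.7, -0.9, 0.0]
finger_gap: 0.013
```

Run:
```python
from mk import *
s,p,r=tool(); w=snap('wrist'); t=snap('scene'); go(*slot(.10,0),.2,68)
a=cv2.resize(w,(448,336)); b=cv2.resize(t[80:290,140:340],(350,368)); c=np.zeros((368,798,3),np.uint8); c[:336,:448]=a; c[:,448:]=b
cv2.imwrite('pics/all.png',c[:,:,::-1])
for o in ['cup','flask','top']: print(o,[q['conf'] for q in spotter.spot_in('scene',o)[:1]])
```

```text
tcp [ 0.4722 -0.215   0.2363] jaw 68.0 delta [-10.99  -7.76   3.79] twist -0.0 f [ 1.4  0.2 -0.1] gap 0.0003 q6 -0.2
cup [0.93]
flask [0.76]
top [0.58]
```

View pics/all.png

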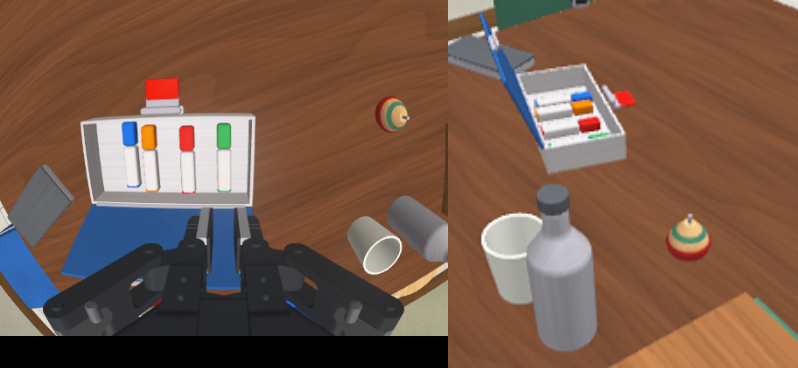

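>>> play_rows(
  moves=[
    {"claw":0,"delta_pos":[-3,-5,0],"twist":0},
    {"claw":0,"delta_pos":[-8,-7.8,0],"twist":0},
    {"claw":0,"delta_pos":[-13,-7.8,0],"twist":0},
    {"claw":0,"delta_pos":[-15,-7.8,0],"twist":0},
    {"claw":0,"delta_pos":[-15,-7.8,0],"twist":0},
    {"claw":0,"delta_pos":[-15,-7.8,4],"twist":0},
    {"claw":0,"delta_pos":[-15,-7.8,7],"twist":0},
    {"claw":0,"delta_pos":[-15,-7.8,9.6],"twist":0},
    {"claw":0,"delta_pos":[-15,-7.8,9.6],"twist":0},
    {"claw":0,"delta_pos":[-15,-7.8,9.6],"twist":0},
  ],
)

```text
clock: 42.52
tcp_pos: [0.5785, -0.3414, 0.1334]
orientation: [0.0, 0.191, 0.982, -0.0]
wrist_force: [-0.1, 0.5, 1.1]
finger_gap: -0.0001
```

```bash
cat >> mk.py <<'E'
def uv():
    s,p,r=tool(); w=p[:2]-[.4526,-.291]; c,sn=np.cos(np.radians(-22)),np.sin(np.radians(-22)); print('u,v,z mm',np.round([w@[c,sn]*1e3,w@[-sn,c]*1e3,p[2]*1e3],1),'F',s['wrist_force'].round(1))
E
python3 -c "
from mk import *
uv(); go(*slot(.079,0),.142,68)"
```

```text
u,v,z mm [135.6   0.5 133.4] F [-0.1  0.5  1.1]
tcp [ 0.5785 -0.3414  0.1334] jaw 68.0 delta [ 5.66 -0.05 -0.86] twist -0.0 f [-0.1  0.5  1.1] gap -0.0001 q6 -0.27
```

>>> play_rows(
  moves=[
    {"claw":0,"delta_pos":[3,0,-0.8],"twist":0},
    {"claw":0,"delta_pos":[5.7,0,-0.9],"twist":0},
    {"claw":0,"delta_pos":[7,0,-1.1],"twist":0},
    {"claw":0,"delta_pos":[8.3,0,-1.1],"twist":0},
    {"claw":0,"delta_pos":[9.5,0,-0.7],"twist":0},
    {"claw":0,"delta_pos":[10.7,0,-0.2],"twist":0},
    {"claw":0,"delta_pos":[11.8,0,0.5],"twist":0},
    {"claw":0,"delta_pos":[12.9,0,1.2],"twist":0},
    {"claw":0,"delta_pos":[13.8,0,2.2],"twist":0},
    {"claw":0,"delta_pos":[14.6,0,3.2],"twist":0},
    {"claw":0,"delta_pos":[15.3,0,4.4],"twist":0},
    {"claw":0,"delta_pos":[15.8,0,5.6],"twist":0},
  ],
)

```text
clock: 44.02
tcp_pos: [0.4323, -0.2825, 0.076]
orientation: [0.0, 0.191, 0.982, -0.0]
wrist_force: [1.7, -0.8, 1.8]
finger_gap: -0.0005
```

```bash
python3 -c "
from mk import *
uv()"
```

```text
u,v,z mm [-22.    0.3  76. ] F [ 1.7 -0.8  1.8]
```

>>> play_rows(
  moves=[
    {"claw":0,"delta_pos":[0.4,0,0.8],"twist":0},
    {"claw":0,"delta_pos":[0.5,0,1.5],"twist":0},
    {"claw":0,"delta_pos":[0.6,0,2.1],"twist":0},
    {"claw":0,"delta_pos":[0.6,0,2.4],"twist":0},
    {"claw":0,"delta_pos":[0.6,0,2.6],"twist":0},
    {"claw":0,"delta_pos":[0.6,0,2.6],"twist":0},
    {"claw":0,"delta_pos":[0.6,0,2.6],"twist":0},
  ],
)

```text
clock: 44.9
tcp_pos: [0.4264, -0.2798, 0.0505]
orientation: [-0.0, 0.191, 0.982, 0.0]
wrist_force: [-2.8, 0.2, 3.9]
finger_gap: -0.0003
```

```bash
python3 -c "
from mk import *
uv()"
```

```text
u,v,z mm [-28.5   0.6  50.5] F [-2.8  0.2  3.9]
```

>>> play_rows(
  moves=[
    {"claw":0,"delta_pos":[0,0,0.2],"twist":0},
    {"claw":0,"delta_pos":[0,0,0.4],"twist":0},
    {"claw":0,"delta_pos":[0,0,0.4],"twist":0},
  ],
)

```text
clock: 45.28
tcp_pos: [0.4264, -0.2798, 0.0484]
orientation: [-0.0, 0.191, 0.982, -0.0]
wrist_force: [-8.2, 4.2, 20.7]
finger_gap: -0.0004
```

```bash
python3 -c "
from mk import *
uv()"
```

```text
u,v,z mm [-28.5   0.6  48.4] F [-8.2  4.2 20.7]
```

>>> play_rows(
  moves=[
    {"claw":0,"delta_pos":[0,0,-1],"twist":0},
    {"claw":0,"delta_pos":[0,0,-3],"twist":0},
    {"claw":0,"delta_pos":[0,0,-7],"twist":0},
    {"claw":0,"delta_pos":[2,3,-12],"twist":0},
    {"claw":0,"delta_pos":[4,8,-16],"twist":0},
    {"claw":0,"delta_pos":[6,14,-16],"twist":0},
    {"claw":0,"delta_pos":[6,20,-16],"twist":0},
    {"claw":0,"delta_pos":[6,24,-16],"twist":0},
    {"claw":0,"delta_pos":[6,24,-16],"twist":0},
    {"claw":0,"delta_pos":[6,24,-16],"twist":0},
  ],
)

```text
clock: 46.52
tcp_pos: [0.4612, -0.0351, 0.2063]
orientation: [-0.0, 0.191, 0.982, -0.0]
wrist_force: [0.2, -0.5, 0.3]
finger_gap: -0.0001
```

Run:
```python
from mk import *
uv(); t=snap('top'); w=snap('scene')
for p in cc(mask(t,'blue',130,60),(315,150,470,320),1): print('lid top',len(p),wrect('top',p,.052))
for p in cc(mask(t,'red'),(350,260,395,300),1): print('pad',len(p),wrect('top',p,.037))
c=np.zeros((384,800,3),np.uint8); c[:,:410]=t[:,60:470]; c[:312,410:]=cv2.resize(w[60:372,120:510],(390,312)); cv2.imwrite('pics/end.png',c[:,:,::-1])
```

```text
u,v,z mm [-87.9 240.5 206.3] F [ 0.2 -0.5  0.3]
lid top 2668 (array([ 451.7, -290.8]), array([237.8, 122.8]), 68.0)
pad 243 (array([ 360.9, -254.1]), array([43.4, 26.7]), 68.1)
```

View pics/end.png

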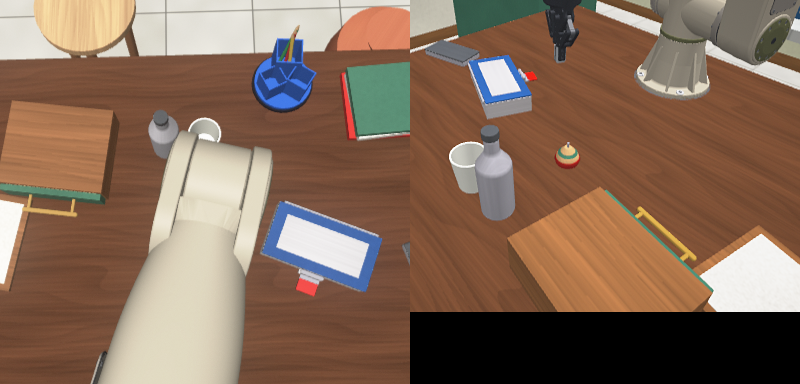

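The lid is shut and matches its original outline. The drawer is shut, the bystanders are standing and the gripper is in free air.

```bash
python3 -c "
from workcell import env
print(env.hand_in())"
```

```text
the job is handed in; nothing more can be done
None
```

The job is handed in at about 47 s of robot time, with every step done in the required order. I pulled the drawer out about 141 mm, laid the duster in it and pushed it shut. Then I pressed the latch, the lid sprang open, and I put all four markers (blue, orange, red, green) in the case and closed the lid.

Last checks:
- **Drawer:** it was pushed against its stop at about 9 N, and the last pictures still show it shut. The duster was measured inside before closing but cannot be seen now.
- **Lid and latch:** I pressed the lid down to about 20 N. After release, the lid and red pad outlines in the top camera match those from before opening within 0.3 mm, so it looks latched with the latch sprung back.
- **Markers:** all four were seen in the case just before the lid closed. Blue had ended up nearer to orange than placed, still well inside.
- **Bystanders:** the cup, bottle and spinning top are all standing.
- **Robot:** it is clear of everything, with wrist force around 0.5 N.

No check failed. The one disagreement was a 3 mm difference between the top and wrist cameras on the green marker, and the grasp still held.

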